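# Tip the scrap circuit board through the slot

## Robot

A 6-joint arm with a two-finger parallel gripper is mounted at the origin on the work surface. World frame = base frame: x ahead of the robot, y to its left, z up, the work surface at z = 0. Lengths are in m, angles in rad, forces in N, time in s.
With the tool pointing down it reaches from about 0.25 to 0.725 m from the base axis. Payload 4 kg.
Tool frame: the origin (TCP) lies at the very end of the fingers, on their centre line; the grasp point (between the pads) lies 19 mm behind it; z points along the fingers, y is the line along which they close (so a half turn about z gives the same grasp; the last joint's range is limited). The gripper opens to 85 mm and grips with 20 to 120 N. Pads are 22 mm wide; open, the fingers measure 114 mm over their backs; the gripper's body (76 mm by 85 mm) begins 54 mm behind the grasp point. The pads swing forward as they close: fully open they stand 13 mm farther back than shut.
Start: joints at [-1.166, 0.241, 0.005, 1.335, 0, 1.571], TCP at [0.197, -0.46, 0.231] pointing down, gripper open.
Joint ranges: [-2.72, 2.72], [-1.05, 1.87], [-1.09, 1.28], [-1.99, 2.15], [-1.42, 1.44], [-3.14, 3.14]. Speed limits (rad/s): [2.79, 2.79, 3.14, 3.14, 3.14, 3.14].

## Interface

Orientations are given as a unit quaternion [x, y, z, w].
In Python, from workcell import bot, vision, workorder gives the robot as it stands.
- The arm moves only by the shell command python3 -m creep 'ROWS' [OPENING]. ROWS is JSON, a list of rows, each a list of 2 entries, a list of its own where there are three numbers: the shift along the tool's x, y, z in mm, then the turn, a rotation vector about the tool's x, y, z in rad. In form: [[[dx, dy, dz], [wx, wy, wz]], ...]. A call has 1 to 12 rows; each row shifts and turns the commanded pose from where the row before left it, along the tool's axes as they then stand; what a row does not reach is not made up. A row lasts 1/8 s, in which the tool goes at most 62.5 mm and 10.7 degrees, less where a joint would pass 70% of its speed; a pose out of reach is approached as far as the arm can. A call is refused whole if a number of a shift passes 62.5 or a number of a turn 0.188, either way. A call with a gripper value outside its range is refused whole. OPENING is the finger opening in mm, from 0 to 85.4, set as the call begins (- or left out, the last holds). The fingers move at their own pace and stop on an object; the grip force is fixed at half the most. Time passes only in rows, so rows that do not move let the fingers close. It gives the time, the measured TCP pose, the force, the opening and the grip force at its end, in the units of the state.
- bot.get_obs(): the state, without advancing time (a new reading comes with each control period).
- vision.camera(name): name is "scene" or "side" or "wrist"; returns a dict with "image" (480x640x3 uint8, blue, green, red), "z_map" (480x640 float32, m along the optical axis (not along the pixel's ray), 0 where there is no reading), "K" (3x3 intrinsics, pixels), "rvec" (rotation vector, rad) and "tvec" (3), from world to camera coordinates, as OpenCV has them; the wrist camera has in their place "tool_from_camera" (4x4, takes a point from camera to tool coordinates, whose origin is the TCP and whose axes are the flange's). Camera axes: x right, y down, z forward; pixel columns grow to the right and rows downward; lengths in m; the calibration is good to about 2 mm. A picture is of the moment at which its call begins: read the wrist's pose just before it.
- workorder.job_done(): hands the job in; it is judged then, once.
Trained networks look in a picture, given as the dict that the camera call returned (one of the last four; its "shot" number tells which), for a name from the list of things; names that differ only in an ending like _2 or _b are one class to them, and where a whole thing is asked for, a point or a joint stands for the part that bears it (a point fixed in the world has none). Each returns a list of dicts, best first, with "score" (0 to 1); they miss things now and then, are a little off and sometimes report something else, mostly with a low value. They report only what shows in the picture. A call takes as long as a camera call. They do not tell look-alikes from the thing itself.
- vision.spot_in(picture, query): "position" ([column, row] in pixels, amid what is visible of it).
- vision.place_of(picture, query): "position" ([column, row] in pixels: a listed point, or the origin of a listed thing).
The state is a dict: "clock": time; "joint_pos": joint angles; "joint_vel": joint speeds; "tau": joint torques, N m; "eef_pos": TCP position; "tool_rot": TCP orientation; "ft_force": force on the tool from outside, world axes, zero at the start; "ft_torque": the same for the moment, N m; "grip_width": finger opening in m; "grasp_force": force on a finger pad.
Only numpy, scipy, OpenCV 4.12 (cv2) and the standard library are available. Lean on these libraries where they do the work, as an engineer would, in place of code of your own. Each camera call takes 0.05 s, during which the arm holds its last target. There are 200 camera calls.

## Task

The circuit board lying crosswise in the raised tipping pan is scrap. Turn it in the pan so that it lies end-on to and lined up with the slot in the pan's end wall, then lift the pan by its bar handle so that the board slides by itself through the slot into the open box below. Lower the pan gently back to level rather than letting it drop, let go, and leave the other things on the bench where they are.

Things in the scene. Friction and masses are not known exactly. Their poses are not given: they have to be found in the camera images.
- station: Fixed scrap station: 8 mm plywood base carrying a grey catch box, two aluminium cheeks and the hinged steel pan. Origin: on the table below the hinge line; z up, x along the hinge line, +y towards pan and handle, -y towards the catch box. Hinge line at z = 120 mm. The cheeks stand beside the pan at x = +-98 to +-108 mm, y = -13 to 37 mm, up to z = 140 mm.
- pan_mid (a point): Middle of the pan's floor (top face); moves with the pan. With the pan level it is at station x = 0, y = 90, z = 120 mm. The inside spans y = 6 to 174 mm, x = -90 to 90 mm. The walls are 25 mm high, 6 mm thick; the slot wall has a crossbar over the slot, up to 32 mm above the floor.
- box_in (a point): Middle of the catch box's floor, station x = 0, y = -103, z = 8 mm. The open box is inside x = -94 to 94 mm, y = -196 to -10 mm; side walls up to 78 mm, far wall up to 113 mm above the table.
- pan (a joint): Tilt of the pan about the hinge line, rad: 0 level (it rests there by its own weight), grows as the handle is lifted, stop at 1.05. The pan weighs 0.45 kg and falls back if let go. The board starts to slide at roughly 0.45 to 0.65 rad; tipping to about 0.95 is enough.
- slot (a point): Middle of the slot's lower edge, level with the pan's floor; moves with the pan. The slot, in the end wall at the hinge (station y = 0 to 6 mm), is 66 mm wide along x and 24 mm high, so the board passes only end first, lying flat.
- handle (a point): Middle of the pan's black bar handle: round, 12 mm thick, 112 mm long, parallel to the hinge line (station x). Pan level: at station y = 225, z = 140 mm; it moves on a circle about the hinge line as the pan tips and may turn between the fingers. 39 mm clear between bar and pan wall; two 8 mm rods join it to the pan at x = +-56 mm.
- board: The scrap circuit board: green top with black and metal components on a black carrier, one flat rigid slab 110 x 50 x 12 mm, 0.12 kg. Origin: centre of its underside; x along its 110 mm length, z up out of the component side. It starts lying in the pan roughly crosswise (its length within 0.6 rad of station x).
- spool: Bystander: solder spool, 56 mm across, 40 mm high, standing on the station's plywood base beside the pan. Origin: centre of its underside.
- glue: Bystander: white glue bottle, 32 mm across, 75 mm high, standing on the plywood base beside the catch box. Origin: centre of its underside.
- spray: Bystander: blue spray can, 54 mm across, 170 mm high, on the table. Origin: centre of its underside.
- gauge: Bystander: round gauge face, 100 mm across, 10 mm thick, lying on the table. Origin: centre of its underside.
- driver: Bystander: screwdriver 170 mm long lying on the table, handle towards its -x. Origin: on its underside.
There are look-alikes about, which are no part of the job. Leave any pink or purple look-alike of the board alone.

How it is judged:
By the outcome, as a careful person would: the job done as asked, in the order asked, and still so for the second after the job is handed in, with the robot touching nothing.
It also fails if it takes over 58 s, if anything falls off the work surface, if the arm or the gripper's body presses on something with over 40 N, if the wrist force passes 120 N, or if a joint passes its speed limit or range.

## Working session

There is one attempt and no reset: what is moved stays moved. The work goes in short steps, Python scripts to look and compute and a shell command to move; the robot and the scene stay as the last step left them, time stands still between calls to the robot, and variables do not carry over. Pictures are saved under pics/ and viewed, at most 10 in all, crops included, and the job is handed in when it is done.

```bash
mkdir -p pics; ls; cat > h.py <<'E'
import numpy as np, cv2
from scipy.spatial.transform import Rotation as R
from workcell import bot, vision, workorder
def w2c(p):
    return cv2.Rodrigues(np.array(p['rvec'],float))[0], np.array(p['tvec'],float).ravel()
def cloud(p):
    z=p['z_map'];K=p['K'];v,u=np.mgrid[:480,:640]
    c=np.stack([(u-K[0][2])/K[0][0]*z,(v-K[1][2])/K[1][1]*z,z],-1)
    if 'rvec' in p:
        r,t=w2c(p); return (c-t)@r
    o=p['obs']; T=np.array(p['tool_from_camera']); c=c@T[:3,:3].T+T[:3,3]
    return c@R.from_quat(o['tool_rot']).as_matrix().T+np.array(o['eef_pos'])
def cam(n):
    o=bot.get_obs(); p=vision.camera(n); p['obs']=o; return p
E
python3 - <<'E'
from h import *
for n in ['scene','side']:
    p=cam(n); cv2.imwrite(f'pics/{n}0.png',p['image']); c=cloud(p)
    for q in ['station','pan_mid','slot','handle','board','box_in','spool','glue','spray','gauge','driver']:
        for d in vision.place_of(p,q)[:2]:
            u,v=map(int,np.round(d['position']))
            print(n,q,round(d['score'],2),(u,v),c[min(max(v,0),479),min(max(u,0),639)].round(3))
print(bot.get_obs())
E
```

```text
pics
scene station 0.97 (317, 264) [0.64  0.172 0.122]
scene pan_mid 0.98 (335, 251) [0.576 0.171 0.13 ]
scene slot 0.8 (316, 236) [0.57  0.084 0.119]
scene slot 0.38 (302, 323) [0.755 0.252 0.048]
scene handle 0.71 (370, 275) [0.571 0.299 0.139]
scene board 0.65 (437, 279) [0.34  0.353 0.008]
scene board 0.59 (389, 242) [0.335 0.157 0.009]
scene box_in 0.56 (292, 244) [0.649 0.077 0.131]
scene spool 0.59 (304, 321) [0.747 0.25  0.048]
scene glue 0.53 (255, 265) [ 0.724 -0.005  0.032]
scene glue 0.35 (316, 260) [0.631 0.157 0.12 ]
scene spray 0.94 (222, 191) [ 0.604 -0.389  0.017]
scene spray 0.22 (255, 266) [ 0.726 -0.004  0.031]
scene gauge 0.69 (265, 166) [ 0.395 -0.428  0.012]
scene gauge 0.48 (226, 191) [ 0.589 -0.391  0.009]
scene driver 0.81 (437, 358) [0.55  0.525 0.014]
side station 0.83 (336, 272) [0.557 0.047 0.007]
side pan_mid 0.91 (334, 217) [0.558 0.132 0.133]
side slot 0.75 (338, 230) [0.564 0.089 0.12 ]
side handle 0.72 (328, 185) [0.562 0.287 0.14 ]
side board 0.87 (337, 213) [0.571 0.157 0.128]
side board 0.66 (249, 218) [0.321 0.316 0.014]
side box_in 0.81 (341, 2
[... 362 characters left out ...]
141]
{'clock': 1.2, 'joint_pos': array([-1.16599287e+00,  2.40630169e-01,  5.02214825e-03,  1.33520552e+00,
       -5.14425305e-06,  1.57083731e+00]), 'joint_vel': array([-0.00122272,  0.00028715, -0.00028069,  0.00103057,  0.00042521,
        0.00077823]), 'tau': array([ 2.09308837e-04, -3.72218585e+01,  2.52693254e+01,  1.30924640e-03,
        1.06674063e-04,  5.84296430e-06]), 'eef_pos': array([ 0.19692068, -0.45959766,  0.23129985]), 'tool_rot': array([ 9.79590721e-01,  2.01002535e-01, -4.25010173e-06, -7.91473046e-06]), 'ft_force': array([0.6137054 , 0.20638612, 0.02061707]), 'ft_torque': array([0.04339068, 0.03107681, 0.02710401]), 'grasp_force': 0.0, 'grip_width': 0.08540679760956663}
```

```bash
python3 - <<'E'
import cv2
a=cv2.imread('pics/scene0.png')[150:400,200:480];b=cv2.imread('pics/side0.png')[150:400,200:480]
import numpy as np
cv2.imwrite('pics/v1.png',cv2.resize(np.hstack([a,b]),(800,357),interpolation=cv2.INTER_CUBIC))
E
```

```text
(no output)
```

View pics/v1.png

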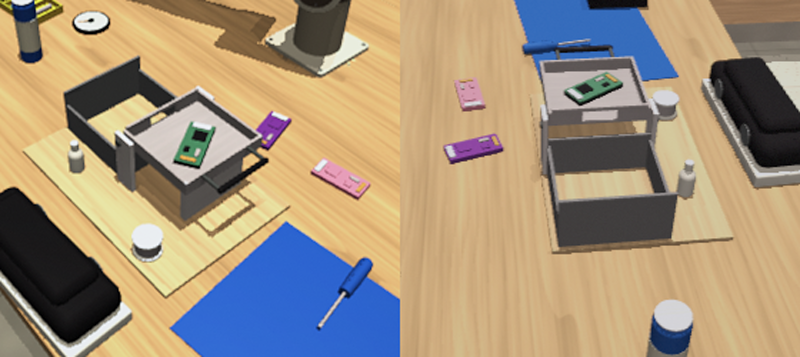

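View pics/side0.png

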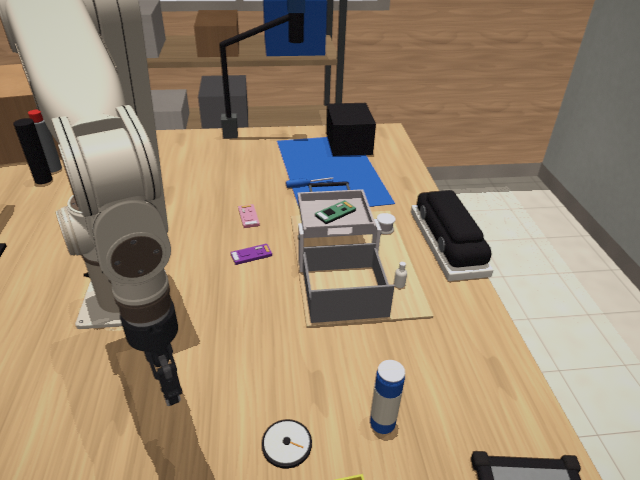

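The green board lies in the pan, at side (337,213). The purple and pink look-alikes lie on the table, at side (250,253) and (249,216). Now I'll fit the pan and board from the depth.

```bash
cat >> h.py <<'E'
def rect(P):
    (c,s,a)=cv2.minAreaRect((P[:,:2]*1000).astype(np.float32)); 
    if s[0]<s[1]: s=s[::-1]; a+=90
    return np.round(c,1),np.round(s,1),round((a+90)%180-90,1)
def big(m):
    n,l,st,_=cv2.connectedComponentsWithStats(m.astype(np.uint8)); 
    return l==1+np.argmax(st[1:,4])
def green(p):
    h=cv2.cvtColor(p['image'],cv2.COLOR_BGR2HSV); return (h[...,0]>40)&(h[...,0]<90)&(h[...,1]>70)
def near(c,z0,z1): 
    return (abs(c[...,0]-.57)<.14)&(abs(c[...,1]-.19)<.2)&(c[...,2]>z0)&(c[...,2]<z1)
def slab(p,c):  # pan content above floor
    g=green(p)&near(c,.124,.14)
    return big(cv2.morphologyEx(g.astype(np.uint8),cv2.MORPH_CLOSE,np.ones((5,5))))
E
python3 - <<'E'
from h import *
for n in ['scene','side']:
    p=cam(n);c=cloud(p)
    m=near(c,.139,.149)&(c[...,1]<.275); print('rim',m.sum(),rect(c[m]))
    m=near(c,.13,.149)&(c[...,1]>.275); print('bar',m.sum(),rect(c[m]))
    m=slab(p,c); print('board',m.sum(),rect(c[m&near(c,.12,.14)]), np.median(c[m][:,2]))
p=cam('wrist');print(p['tool_from_camera'],p['K'])
E
```

```text
rim 716 (array([570.3, 166.2]), array([217.5, 215.8]), 90.0)
bar 222 (array([568.2, 288.1]), array([123.2,  24.6]), 0.2)
board 459 (array([573.2, 170.4]), array([110.7,  50.1]), 32.4) 0.1294354692730035
rim 622 (array([561.7, 164.2]), array([219.2, 215.4]), -88.9)
bar 166 (array([561.7, 287.5]), array([119.6,  21.9]), -0.3)
board 363 (array([565.4, 166.8]), array([110.8,  56.3]), 33.2) 0.1305723848248651
[[ 3.58021165e-04 -9.55403136e-01 -2.95304451e-01  7.49233637e-02]
 [ 9.99999930e-01  3.73058016e-04  5.41929209e-06  9.31888322e-04]
 [ 1.04988084e-04 -2.95304432e-01  9.55403204e-01 -1.42422522e-01]
 [ 0.00000000e+00  0.00000000e+00  0.00000000e+00  1.00000000e+00]] [[402.56750153   0.         318.06396993]
 [  0.         402.56750153 238.48207717]
 [  0.           0.           1.        ]]
```

```bash
python3 -m creep '[[[20,-15,-7],[0,0,0]],[[45,-33,-8],[0,0,0]],[[49,-36,-8],[0,0,0]],[[49,-36,-8],[0,0,0]],[[49,-36,-8],[0,0,0]],[[49,-36,-8],[0,0,0]],[[49,-36,-8],[0,0,0]],[[49,-36,-8],[0,0,0]],[[49,-36,-8],[0,0,0]],[[49,-36,-8],[0,0,0]],[[49,-36,-8],[0,0,0]],[[49,-36,-8],[0,0,0]]]'
python3 -m creep '[[[35,-25,0],[0,0,0]],[[0,0,0],[0,0,-0.168]],[[0,0,0],[0,0,0]],[[0,0,0],[0,0,0]]]'
python3 - <<'E'
from h import *
p=cam('wrist');c=cloud(p);cv2.imwrite('pics/w1.png',p['image'])
print(p['obs']['eef_pos'],p['obs']['tool_rot'],p['obs']['joint_pos'])
m=near(c,.139,.149)&(c[...,1]<.275); print('rim',m.sum(),rect(c[m]))
m=near(c,.13,.149)&(c[...,1]>.275); print('bar',m.sum(),rect(c[m]) if m.sum() else 0)
m=slab(p,c); print('board',m.sum(),rect(c[m&near(c,.12,.14)]), np.median(c[m][:,2]))
E
```

```text
clock: 2.85
eef_pos: [0.5472, 0.1359, 0.3267]
tool_rot: [0.98, 0.201, 0.0, 0.0]
ft_force: [1.3, -0.2, 0.3]
grip_width: 0.0857
grasp_force: 0.0
clock: 3.35
eef_pos: [0.5686, 0.1704, 0.3265]
tool_rot: [0.96, 0.281, 0.0, 0.0]
ft_force: [0.7, 0.5, -0.1]
grip_width: 0.0852
grasp_force: 0.0
[0.56857247 0.17035978 0.32650422] [9.59662293e-01 2.81155257e-01 7.09473300e-05 1.58391188e-05] [ 2.91131380e-01  4.26854110e-01  5.13052809e-01  1.65685333e+00
 -3.25479705e-05  2.86272860e+00]
rim 8130 (array([566.3, 164.5]), array([222. , 215.2]), -89.4)
bar 2743 (array([564.8, 286. ]), array([123.4,  22.1]), -0.0)
board 5002 (array([569.5, 167. ]), array([109.6,  49.2]), 32.1) 0.12992208627868818
```

View pics/w1.png

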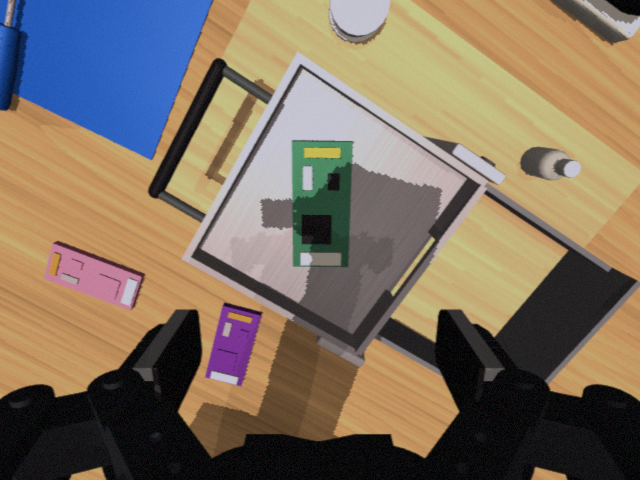

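The view shows the board at about (322,203), the slot on the right wall near (415,270) and the handle at (187,128). I'll refine the station pose.

```bash
python3 - <<'E'
from h import *
p=cam('wrist');c=cloud(p)
def line(P,ax):
    P=P[:,:2]*1000; f=np.polyfit(P[:,ax],P[:,1-ax],1); return np.degrees(np.arctan(f[0])).round(2),P.mean(0).round(1),P.min(0).round(1),P.max(0).round(1)
m=near(c,.142,.149)&(c[...,1]>.275); print('bar',line(c[m],0))
z=near(c,.141,.1475)&(c[...,1]>.10)&(c[...,1]<.235)
for lo,hi in((.45,.5),(.63,.68)):
    m=z&(c[...,0]>lo)&(c[...,0]<hi);print('side',m.sum(),line(c[m],1))
m=near(c,.141,.148)&(c[...,1]>.22)&(c[...,1]<.27)&(abs(c[...,0]-.567)<.08);print('handle wall',m.sum(),line(c[m],0))
m=near(c,.145,.156)&(c[...,1]<.10)&(abs(c[...,0]-.567)<.08);print('slot wall',m.sum(),line(c[m],0))
E
```

```text
bar (np.float64(0.46), array([568.1, 289.2]), array([503.9, 275. ]), array([625.7, 296.7]))
side 1226 (np.float64(-0.58), array([473.7, 169.6]), array([464.2, 100.1]), array([477.5, 234.9]))
side 1498 (np.float64(-0.65), array([658.9, 169.8]), array([655.3, 100.3]), array([670.5, 235. ]))
handle wall 2212 (np.float64(0.46), array([571.6, 246.7]), array([487. , 238.8]), array([647., 270.]))
slot wall 1840 (np.float64(0.62), array([571.6,  69.8]), array([487. ,  64.5]), array([646.9,  73.2]))
```

```bash
python3 -m creep '[[[-1,3,20],[0,0,0]],[[0,0,40],[0,0,0]],[[0,0,40],[0,0,0]],[[0,0,40],[0,0,0]],[[0,0,20],[0,0,0]],[[0,0,0],[0,0,0]],[[0,0,0],[0,0,0]]]' 62
python3 - <<'E'
from h import *
p=cam('wrist');c=cloud(p);o=p['obs'];cv2.imwrite('pics/w2.png',p['image'])
print(o['eef_pos'],o['grip_width'])
t=(c-o['eef_pos'])@R.from_quat(o['tool_rot']).as_matrix()*1000
d=p['z_map']>0
for s in(-1,1):
    m=d&(abs(t[...,0])<14)&(s*t[...,1]>25)&(s*t[...,1]<60)&(t[...,2]<12)&(t[...,2]>-60)
    print(s,m.sum(),np.percentile(t[m][:,2],[50,90,97,99,100]).round(1),np.percentile(t[m][:,1],[1,50,99]).round(1))
m=slab(p,c); print('board',m.sum(),rect(c[m&near(c,.12,.14)]))
E
```

```text
clock: 4.32
eef_pos: [0.5702, 0.1676, 0.1678]
tool_rot: [0.959, 0.282, 0.001, -0.0]
ft_force: [0.5, 0.0, -0.1]
grip_width: 0.062
grasp_force: 0.0
[0.57024954 0.16759381 0.16779386] 0.062016862562627104
-1 8843 [-51.3 -19.8 -12.2  -8.6  -4.7] [-58.4 -38.6 -29.2]
1 8798 [-51.2 -19.9 -12.   -8.6  -4.8] [31.  40.4 58.7]
board 15549 (array([569.4, 167. ]), array([110.2,  49.7]), 32.1)
```

```bash
python3 -m creep '[[[-1,0,20],[0,0,0]],[[0,0,17],[0,0,0]],[[0,0,10],[0,0,0]],[[0,0,0],[0,0,0]],[[0,0,0],[0,0,0]]]'
python3 -m creep '[[[0,0,0],[0,0,0]],[[0,0,0],[0,0,0]],[[0,0,0],[0,0,0]],[[0,0,0],[0,0,0]]]' 40
```

```text
clock: 5.0
eef_pos: [0.5694, 0.1674, 0.1203]
tool_rot: [0.959, 0.282, 0.001, -0.0]
ft_force: [0.7, 0.5, 0.2]
grip_width: 0.062
grasp_force: 0.0
clock: 5.5
eef_pos: [0.5696, 0.1675, 0.1208]
tool_rot: [0.959, 0.282, 0.001, -0.0]
ft_force: [0.3, -0.1, 6.5]
grip_width: 0.0481
grasp_force: 62.6
```

```bash
python3 -m creep '[[[0,0,-5],[0,0,0]],[[0,0,0],[0,0,-0.1]],[[0,0,0],[0,0,-0.153]],[[0,0,0],[0,0,-0.153]],[[0,0,0],[0,0,-0.153]],[[0,0,0],[0,0,-0.153]],[[0,0,0],[0,0,-0.153]],[[0,0,0],[0,0,-0.153]],[[-7,-3,0],[0,0,0]],[[0,0,0],[0,0,0]],[[0,0,0],[0,0,0]]]'
python3 - <<'E'
from h import *
p=cam('wrist');c=cloud(p);o=p['obs']
print(o['eef_pos'],R.from_quat(o['tool_rot']).as_euler('zyx',degrees=True),o['grip_width'])
m=slab(p,c); print('board',m.sum(),rect(c[m]),np.median(c[m][:,2]))
z=near(c,.141,.1475)&(c[...,1]>.12)&(c[...,1]<.235)
for lo,hi in((.45,.5),(.63,.68)):
    m=z&(c[...,0]>lo)&(c[...,0]<hi);P=c[m]*1000;print(m.sum(),np.polyfit(P[:,1],P[:,0],1)[0]*57.3,P.mean(0),np.percentile(P[:,0],[2,98]))
E
```

```text
clock: 6.88
eef_pos: [0.5657, 0.1599, 0.1243]
tool_rot: [0.701, 0.714, -0.0, -0.0]
ft_force: [0.3, 1.1, -1.1]
grip_width: 0.0485
grasp_force: 61.9
[0.56570888 0.15992708 0.12425241] [-9.10602940e+01 -1.21003221e-02 -1.79996195e+02] 0.048481179111947555
board 26142 (array([565.4, 171.6]), array([125.2,  50.4]), -89.5) 0.13325087072282785
7691 -0.20629844397204036 [473.93064804 188.29602265 144.26709647] [469.95788934 476.73043349]
7248 -1.120199470482345 [657.8405648  189.30123366 144.16991698] [654.94285705 662.02510801]
```

```bash
python3 -m creep '[[[0,1,3.5],[0,0,0.01]],[[0,0,0],[0,0,0]],[[0,0,0],[0,0,0]]]'
python3 -m creep '[[[0,0,0],[0,0,0]],[[0,0,0],[0,0,0]],[[0,0,-10],[0,0,0]],[[0,0,-40],[0,0,0]],[[0,0,-50],[0,0,0]],[[0,0,-50],[0,0,0]],[[0,0,-20],[0,0,0]],[[0,0,0],[0,0,0]],[[0,0,0],[0,0,0]]]' 62
python3 - <<'E'
from h import *
p=cam('wrist');c=cloud(p);o=p['obs'];cv2.imwrite('pics/w3.png',p['image'])
print(o['eef_pos'],o['joint_pos'])
m=slab(p,c); print('board',m.sum(),rect(c[m]),np.median(c[m][:,2]))
z=near(c,.141,.1475)&(c[...,1]>.12)&(c[...,1]<.235)
for lo,hi in((.45,.5),(.63,.68)):
    m=z&(c[...,0]>lo)&(c[...,0]<hi);P=c[m]*1000;print(m.sum(),np.polyfit(P[:,1],P[:,0],1)[0]*57.3,P.mean(0),np.percentile(P[:,0],[2,98]))
m=near(c,.142,.149)&(c[...,1]>.278); P=c[m]*1000; print('bar',m.sum(),P.mean(0),np.polyfit(P[:,0],P[:,1],1)[0]*57.3)
for q in('slot','handle','pan_mid'):
    for d in vision.place_of(p,q)[:1]:
        u,v=map(int,np.round(d['position']));print(q,d,c[v,u])
E
```

```text
clock: 7.3
eef_pos: [0.567, 0.1602, 0.1208]
tool_rot: [0.704, 0.711, 0.0, 0.0]
ft_force: [0.7, 0.6, -0.2]
grip_width: 0.0479
grasp_force: 62.0
clock: 8.43
eef_pos: [0.5663, 0.16, 0.2898]
tool_rot: [0.704, 0.711, -0.001, -0.0]
ft_force: [-0.6, 0.4, 1.2]
grip_width: 0.0619
grasp_force: 0.0
[0.56630193 0.15999367 0.28976321] [ 2.75353224e-01  4.12325399e-01  3.97011383e-01  1.55719351e+00
 -1.14569062e-05  1.83611512e+00]
board 6305 (array([566.8, 169.5]), array([129.5,  49.1]), 89.9) 0.1298714196507635
1567 -0.6260952081344856 [473.55458589 180.87542447 144.60713147] [469.92700153 476.63603207]
1551 -0.6414347140740054 [658.57997787 181.01083586 144.44398948] [655.52068308 662.1098966 ]
bar 3782 [565.05917439 289.99023894 144.69599165] 0.45757191255853064
slot {'position': [317.9, 316.5], 'score': 0.75} [0.56684581 0.0672672  0.11897035]
handle {'position': [314.8, 21.3], 'score': 0.85} [0.5626853  0.29095416 0.14603588]
```

View pics/w3.png

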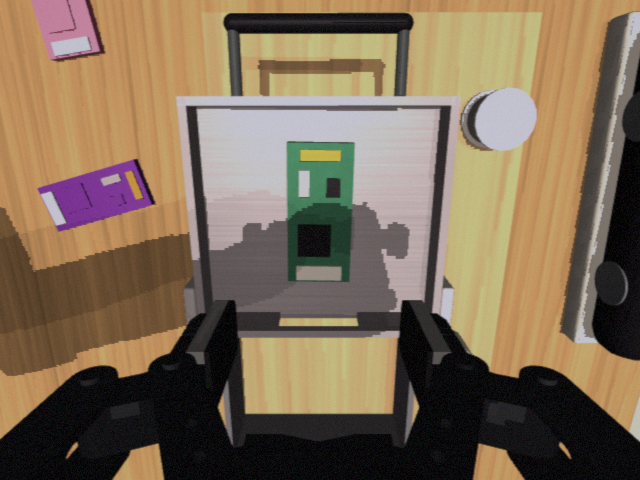

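The board lines up with the slot: board columns 287–354, slot columns 280–358. Next is the handle.

```bash
python3 -m creep '[[[40,0,0],[0,0,-0.1]],[[0,0,0],[0,0,-0.17]],[[0,0,0],[0,0,-0.17]],[[0,0,0],[0,0,-0.17]],[[0,0,0],[0,0,-0.17]],[[0,0,0],[0,0,-0.17]],[[0,0,0],[0,0,-0.17]],[[0,0,0],[0,0,-0.17]],[[0,0,0],[0,0,-0.17]],[[0,0,0],[0,0,-0.11]],[[0,45,0],[0,0,0]],[[0,45,0],[0,0,0]]]' 36
python3 -m creep '[[[0,0,30],[0,0,0]],[[0,0,40],[0,0,0]],[[0,0,20],[0,0,0]],[[0,0,0],[0,0,0]],[[0,0,0],[0,0,0]]]'
python3 - <<'E'
from h import *
p=cam('wrist');c=cloud(p);o=p['obs'];cv2.imwrite('pics/w4.png',p['image'])
print(o['eef_pos'],o['joint_pos'])
m=near(c,.14,.149)&(c[...,1]>.278)&(abs(c[...,0]-.565)<.045); P=c[m]*1000; print('bar',m.sum(),P.mean(0),P[:,1].min(),P[:,1].max(),P[:,2].max())
E
```

```text
clock: 10.12
eef_pos: [0.5656, 0.2904, 0.2901]
tool_rot: [-0.004, 1.0, -0.0, -0.001]
ft_force: [0.8, 0.7, 0.0]
grip_width: 0.0357
grasp_force: 0.0
clock: 10.75
eef_pos: [0.5659, 0.2903, 0.2015]
tool_rot: [-0.005, 1.0, 0.0, 0.0]
ft_force: [0.1, 0.3, 1.0]
grip_width: 0.0361
grasp_force: 0.0
[0.56593134 0.29029144 0.20153899] [4.73937727e-01 5.28746132e-01 3.53931880e-01 1.39507180e+00
 2.48928699e-05 4.64775513e-01]
bar 3550 [562.18743439 291.31538614 144.54329016] 285.3658010262622 297.6848264171132 147.5616167538949
```

```bash
python3 -m creep '[[[0,1,25],[0,0,0]],[[0,0,35],[0,0,0]],[[0,0,20],[0,0,0]],[[0,0,0],[0,0,0]],[[0,0,0],[0,0,0]]]'
python3 -m creep '[[[0,0,0],[0,0,0]],[[0,0,0],[0,0,0]],[[0,0,0],[0,0,0]],[[0,0,0],[0,0,0]]]' 4
python3 - <<'E'
import numpy as np
for h in(225.9,):
    t=np.linspace(0,.95,20);a=.0887+t
    print(np.c_[t,h*np.cos(a)-225,h*np.sin(a)-20].round(1))
E
```

```text
clock: 11.42
eef_pos: [0.5667, 0.2917, 0.1228]
tool_rot: [-0.005, 1.0, 0.001, 0.001]
ft_force: [0.1, 0.3, -0.5]
grip_width: 0.0361
grasp_force: 0.0
clock: 11.92
eef_pos: [0.5665, 0.2921, 0.1227]
tool_rot: [-0.005, 1.0, 0.001, 0.002]
ft_force: [-1.1, 2.7, 7.3]
grip_width: 0.0101
grasp_force: 58.6
[[ 0.000e+00  0.000e+00  0.000e+00]
 [ 0.000e+00 -1.300e+00  1.120e+01]
 [ 1.000e-01 -3.100e+00  2.240e+01]
 [ 2.000e-01 -5.500e+00  3.340e+01]
 [ 2.000e-01 -8.400e+00  4.430e+01]
 [ 2.000e-01 -1.190e+01  5.510e+01]
 [ 3.000e-01 -1.600e+01  6.560e+01]
 [ 4.000e-01 -2.050e+01  7.600e+01]
 [ 4.000e-01 -2.550e+01  8.610e+01]
 [ 4.000e-01 -3.110e+01  9.590e+01]
 [ 5.000e-01 -3.710e+01  1.054e+02]
 [ 5.000e-01 -4.360e+01  1.147e+02]
 [ 6.000e-01 -5.060e+01  1.236e+02]
 [ 6.000e-01 -5.800e+01  1.321e+02]
 [ 7.000e-01 -6.580e+01  1.403e+02]
 [ 7.000e-01 -7.400e+01  1.480e+02]
 [ 8.000e-01 -8.260e+01  1.554e+02]
 [ 8.000e-01 -9.150e+01  1.623e+02]
 [ 9.000e-01 -1.008e+02  1.687e+02]
 [ 1.000e+00 -1.104e+02  1.747e+02]]
```

```bash
python3 -m creep '[[[0,-0.5,-5],[0,0,0]],[[0,-1,-6.2],[0,0,0]],[[0,-1.8,-11.2],[0,0,0]],[[0,-2.4,-11],[0,0,0]],[[0,-2.9,-10.9],[0,0,0]],[[0,-3.5,-10.8],[0,0,0]],[[0,0,0],[0,0,0]]]'
```

```text
clock: 12.8
eef_pos: [0.5666, 0.2809, 0.1771]
tool_rot: [-0.005, 1.0, 0.002, 0.001]
ft_force: [3.0, 7.3, -0.4]
grip_width: 0.0099
grasp_force: 58.6
```

```bash
python3 -m creep '[[[0,-4.1,-10.5],[0,0,0]],[[0,-4.5,-10.4],[0,0,0]],[[0,-5,-10.1],[0,0,0]],[[0,-5.6,-9.8],[0,0,0]],[[0,-6,-9.5],[0,0,0]],[[0,-6.5,-9.3],[0,0,0]],[[0,-7,-8.9],[0,0,0]],[[0,0,0],[0,0,0]]]'
python3 - <<'E'
from h import *
p=cam('side');cv2.imwrite('pics/s2.png',cv2.resize(p['image'][130:350,230:470],None,fx=2.5,fy=2.5))
print(vision.place_of(p,'board')[:2],vision.place_of(p,'slot')[:1])
E
```

```text
clock: 13.8
eef_pos: [0.567, 0.2437, 0.2467]
tool_rot: [-0.005, 1.0, 0.004, 0.002]
ft_force: [1.3, 9.8, 2.9]
grip_width: 0.0101
grasp_force: 58.8
[{'position': [248.5, 216.3], 'score': 0.81}, {'position': [337.8, 211.9], 'score': 0.66}] [{'position': [334.8, 230.6], 'score': 0.89}]
```

View pics/s2.png

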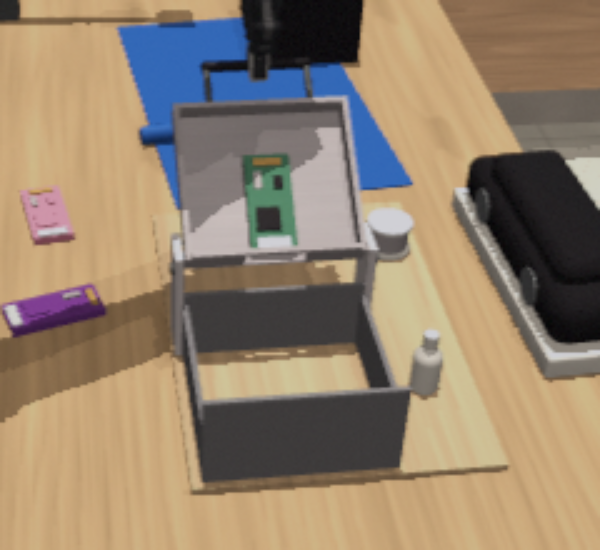

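The pan is at about 0.6 rad. The board, at crop (270,200), still points straight at the slot at (275,257), so I'll go on tipping.

```bash
python3 -m creep '[[[0,-7.4,-8.5],[0,0,0]],[[0,-7.8,-8.2],[0,0,0]],[[0,-8.2,-7.7],[0,0,0]],[[0,-8.6,-7.4],[0,0,0]],[[0,-8.9,-6.9],[0,0,0]],[[0,-9.3,-6.4],[0,0,0]],[[0,-9.6,-6],[0,0,0]],[[0,0,0],[0,0,0]],[[0,0,0],[0,0,0]],[[0,0,0],[0,0,0]],[[0,0,0],[0,0,0]],[[0,0,0],[0,0,0]]]'
python3 - <<'E'
from h import *
p=cam('side');cv2.imwrite('pics/s3.png',cv2.resize(p['image'][130:350,230:470],None,fx=2.5,fy=2.5))
E
```

```text
clock: 15.45
eef_pos: [0.5677, 0.1854, 0.3]
tool_rot: [-0.006, 1.0, 0.006, 0.004]
ft_force: [-0.1, 11.5, 13.5]
grip_width: 0.01
grasp_force: 59.0
```

View pics/s3.png

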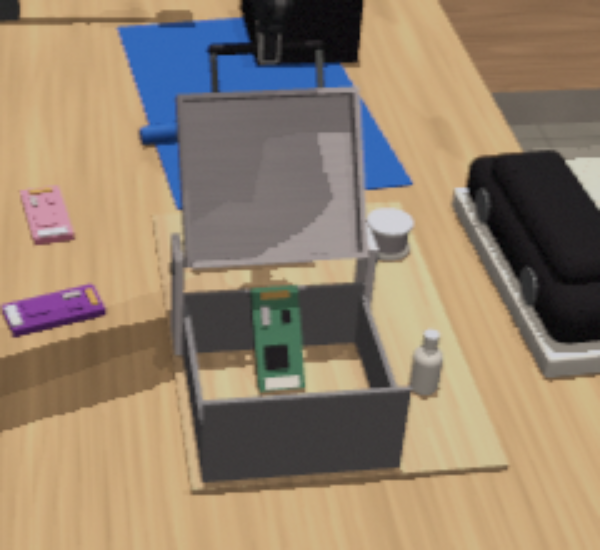

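The board is through the slot and in the box, at crop (278,340). Now I'll lower the pan gently along the reverse path.

```bash
python3 -m creep '[[[0,4.6,3],[0,0,0]],[[0,5,3],[0,0,0]],[[0,9.3,6.4],[0,0,0]],[[0,8.9,6.9],[0,0,0]],[[0,8.6,7.4],[0,0,0]],[[0,8.2,7.7],[0,0,0]],[[0,7.8,8.2],[0,0,0]],[[0,7.4,8.5],[0,0,0]],[[0,7,8.9],[0,0,0]],[[0,6.5,9.3],[0,0,0]],[[0,6,9.5],[0,0,0]],[[0,5.6,9.8],[0,0,0]]]'
python3 -m creep '[[[0,5,10.1],[0,0,0]],[[0,4.5,10.4],[0,0,0]],[[0,4.1,10.5],[0,0,0]],[[0,3.5,10.8],[0,0,0]],[[0,2.9,10.9],[0,0,0]],[[0,2.4,11],[0,0,0]],[[0,1,6],[0,0,0]],[[0,0.8,5.2],[0,0,0]],[[0,0.5,4],[0,0,0]],[[0,0,0],[0,0,0]],[[0,0,0],[0,0,0]]]'
```

```text
clock: 17.0
eef_pos: [0.5668, 0.2681, 0.2083]
tool_rot: [-0.005, 1.0, 0.002, 0.002]
ft_force: [1.7, 6.3, 4.4]
grip_width: 0.0097
grasp_force: 61.3
clock: 18.38
eef_pos: [0.5664, 0.2916, 0.1279]
tool_rot: [-0.005, 1.0, 0.001, 0.001]
ft_force: [3.0, 4.8, -0.9]
grip_width: 0.0096
grasp_force: 64.5
```

```bash
python3 -m creep '[[[0,0.3,2],[0,0,0]],[[0,0.2,2],[0,0,0]],[[0,0,1],[0,0,0]],[[0,0,0],[0,0,0]],[[0,0,0],[0,0,0]]]'
python3 - <<'E'
from h import *
p=cam('side');c=cloud(p)
m=near(c,.13,.175)&(c[...,1]<.275)&(c[...,1]>.225)&(abs(c[...,0]-.567)<.08); print(m.sum(),np.percentile(c[m][:,2],[50,90,98]))
E
```

```text
clock: 19.0
eef_pos: [0.5665, 0.292, 0.1231]
tool_rot: [-0.005, 1.0, 0.001, 0.001]
ft_force: [3.1, 5.3, -0.5]
grip_width: 0.01
grasp_force: 64.5
348 [0.14075319 0.14698393 0.17195002]
```

```bash
python3 -m creep '[[[0,0,1],[0,0,0]],[[0,0,1],[0,0,0]],[[0,0,0],[0,0,0]],[[0,0,0],[0,0,0]]]'
```

```text
clock: 19.55
eef_pos: [0.5665, 0.2921, 0.1229]
tool_rot: [-0.005, 1.0, 0.001, 0.002]
ft_force: [-0.1, 4.8, 7.1]
grip_width: 0.01
grasp_force: 65.4
```

Contact: the pan is resting on its stop, with the same pose and force as at the grasp. Release and go up.

```bash
python3 -m creep '[[[0,0,0],[0,0,0]],[[0,0,0],[0,0,0]],[[0,0,0],[0,0,0]],[[0,0,-10],[0,0,0]],[[0,0,-40],[0,0,0]],[[0,0,-50],[0,0,0]],[[0,0,-50],[0,0,0]],[[0,0,-20],[0,0,0]],[[0,0,0],[0,0,0]],[[0,0,0],[0,0,0]]]' 36
python3 - <<'E'
from h import *
p=cam('side');cv2.imwrite('pics/s4.png',cv2.resize(p['image'][130:350,230:470],None,fx=2.5,fy=2.5))
c=cloud(p);m=green(p)&(abs(c[...,0]-.567)<.1)&(c[...,1]<.07)&(c[...,1]>-.14);print(m.sum(),rect(c[m]),np.percentile(c[m][:,2],[5,50,95]))
m=near(c,.13,.175)&(c[...,1]<.27)&(c[...,1]>.235)&(abs(c[...,0]-.567)<.08);print(np.percentile(c[m][:,2],[50,90]))
E
```

```text
clock: 20.8
eef_pos: [0.5652, 0.2903, 0.2898]
tool_rot: [-0.005, 1.0, -0.0, -0.001]
ft_force: [0.4, -0.5, -1.5]
grip_width: 0.036
grasp_force: 0.0
472 (array([568.4,  21.5]), array([76. , 60.9]), -88.4) [0.02724752 0.06029784 0.09469852]
[0.13981605 0.14578547]
```

View pics/s4.png

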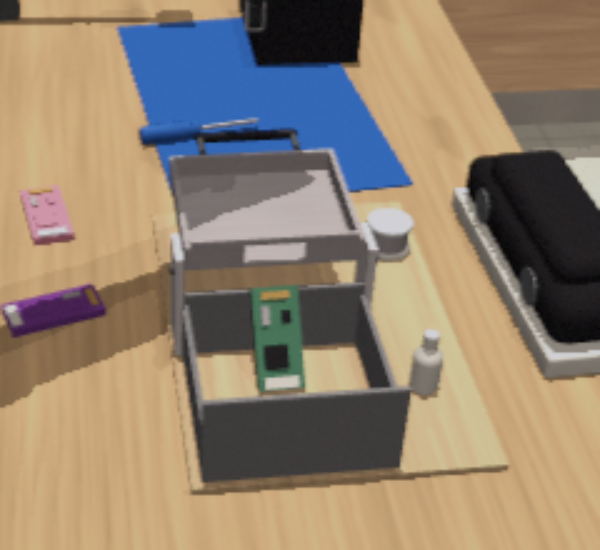

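The pan is level and empty, but the board leans against the box's hinge-side wall, with its upper end at crop (275,290). I'll measure it more closely.

```bash
python3 - <<'E'
from h import *
for n in('side','scene'):
    p=cam(n);c=cloud(p)
    m=green(p)&(abs(c[...,0]-.567)<.1)&(c[...,1]<.075)&(c[...,1]>-.14)&(c[...,2]>.01)
    if n=='side': m=cv2.morphologyEx(m.astype(np.uint8),cv2.MORPH_CLOSE,np.ones((7,7)))>0
    P=c[m]*1000
    if len(P)<20: print(n,len(P));continue
    P=P[np.argsort(P[:,1])];print(n,len(P));print(P[::max(1,len(P)//12)].round(0));print(P[-1],np.polyfit(P[:,1],P[:,2],1))
    # hinge-side box wall heights beside the board
    for x in(.50,.63):
        q=(abs(c[...,0]-x)<.02)&(c[...,1]>.03)&(c[...,1]<.065)&(c[...,2]<.11)&(c[...,2]>.02);Q=c[q]*1000
        if len(Q): print('wall',x,len(Q),np.median(Q[:,1]),np.percentile(Q[:,2],[5,50,98]))
E
```

```text
side 590
[[ 369. -997.  937.]
 [ 541.   -5.   32.]
 [ 580.    2.   30.]
 [ 548.   11.   53.]
 [ 559.   17.   58.]
 [ 578.   21.   63.]
 [ 552.   26.   61.]
 [ 568.   30.   78.]
 [ 563.   34.   75.]
 [ 577.   38.   84.]
 [ 553.   42.   96.]
 [ 562.   48.   98.]
 [ 592.   59.   66.]]
[597.4838487   59.30528714  22.4194225 ] [-0.74013169 82.50148372]
wall 0.5 318 57.54685726167634 [24.26223356 58.46866037 91.02562802]
wall 0.63 299 58.99729169423706 [24.55058251 58.75706623 91.76460691]
scene 0
```

The board is entirely inside the box, resting steadily against its inner wall. The pan is level and the arm is clear of everything. I'll hand in.

```bash
python3 -c "
from workcell import workorder; print(workorder.job_done())"
```

```text
the job is handed in; nothing more can be done
None
```

The job is handed in: I turned the board end-on in the pan and it slid by itself through the slot into the box, where it leans steadily against the hinge-side wall rather than lying flat; the pan was lowered gently to level and released, and I touched nothing else on the bench.

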